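Vent the leak-test chamber and hold its sprung cover just below balance

ROBOT

A 6-joint arm with a two-finger parallel gripper is mounted at the origin on the work surface. World frame = base frame: x ahead of the robot, y to its left, z up, the work surface at z = 0. Lengths are in m, angles in rad, forces in N, time in s.
With the tool pointing down it reaches from about 0.25 to 0.775 m from the base axis. Payload 4 kg.
Tool frame: the origin (TCP) lies midway between the tips of the shut fingers; the grasp point (between the pads) lies 19 mm behind it; z points along the fingers, x is the direction in which the jaws open and shut, and the axes are right-handed (so a half turn about z gives the same grasp; the last joint's range is limited). The gripper opens to 94 mm and grips with 3 to 60 N. Pads are 16 mm wide; open, the fingers measure 119 mm over their backs; the gripper's body (75 mm by 177 mm) begins 78 mm behind the grasp point.
Start: joints at [1.24, 0.087, 1.371, -0, 1.684, -0.103], TCP at [0.124, 0.536, 0.181] pointing down, gripper open.
Joint ranges: [-3.1, 3.1], [-0.76, 2.03], [0.27, 2.55], [-1.08, 4.22], [0.17, 2.65], [-2.57, 2.57]. Speed limits (rad/s): [2.79, 2.79, 3.14, 3.14, 3.14, 3.14].

INTERFACE

Orientations are given as [roll, pitch, yaw] about the fixed x, y, z axes, in that order (R = Rz(yaw) Ry(pitch) Rx(roll)).
In Python, from bench import robot, eyes, close_job gives the robot as it stands.
- The arm moves only by the shell command python3 -m jog 'ROWS'. ROWS is JSON, a list of rows, each a list of 3 entries, a list of its own where there are three numbers: the turn, a rotation vector about the tool's x, y, z in degrees, then the shift along the tool's x, y, z in mm, then the closure, from -1 (fully open) to 1 (shut). In form: [[[wx, wy, wz], [x, y, z], claw], ...]. A call has 1 to 5 rows; each row is the pose to reach, as a shift and turn from the pose commanded when the call began, along the tool's axes at that moment; what a row does not reach only later rows make up. A row lasts 1/10 s, in which the tool goes at most 50 mm and 8.59 degrees, less where a joint would pass 70% of its speed; a pose out of reach is approached as far as the arm can. A call with a gripper value outside its range is refused whole. The fingers move at their own pace and stop on an object; the grip force is fixed at half the most. Time passes only in rows, so rows that repeat a pose let the fingers close. It gives the time, the measured TCP pose, the force and the opening at its end, in the units of the state.
- robot.get_obs(): the state, without advancing time (a new reading comes with each control period).
- eyes.snapshot(name): name is "scene" or "top" or "wrist"; returns (picture, depth): 420x560x3 uint8, red, green, blue; 420x560 float32, m along the optical axis (not along the pixel's ray), 0 where there is no reading.
- eyes.camera_params(name): a dict with "mtx" (3x3 intrinsics, pixels), "k1" (the pictures are not rectified: a ray, as slopes to the right and down, at radius r is drawn at 1 + k1 r^2 times it, then the intrinsics apply), "world_to_cam" (4x4, takes a point from world to camera coordinates). Camera axes: x right, y up, looking along -z (the intrinsics and any distortion apply to the point x, -y, -z); pixel columns grow to the right and rows downward; lengths in m; the calibration is good to about 2 mm. A picture is of the moment at which its call begins: read the wrist's pose just before it. camera_params takes no time and is no camera call; for the wrist camera it gives the pose at the moment of the call.
- close_job(): hands the job in, once; it reports no verdict.
The state is a dict: "time": time; "joint_positions": joint angles; "qvel": joint speeds; "joint_torque": joint torques, N m; "tool_pos": TCP position; "ee_rot": TCP orientation; "wrist_force": force on the tool from outside, world axes, zero at the start; "wrist_torque": the same for the moment, N m; "width": finger opening in m.
Only numpy, scipy, OpenCV 4.12 (cv2) and the standard library are available. Lean on these libraries where they do the work, as an engineer would, in place of code of your own. Each camera call takes 0.05 s, during which the arm holds its last target. There are 200 camera calls.

TASK

Vent the leak-test chamber by pulling the red cap straight up to its open stop, then take the cover by its black handle and raise it a little past its balance point, without letting it swing fully open. Then bring the cover back down and finish still holding it by the handle, steady, just below the balance point (within about ten degrees), where it would fall shut if let go. Leave the blue cap and the loose things on the bench alone.

Things in the scene. Friction and masses are not known exactly. Their poses are not given: they have to be found in the camera images.
- fixture: leak-test chamber, fixed: stainless open box 180 x 200 mm, 85 mm high, a cast part inside. Origin: centre of its underside; x points from the handle side (towards the robot) to the hinge, y left, z up; turned up to 0.3 rad about z. A look-only sector plate on its +y side shows a green band (where to hold the cover's edge at the end) and a red mark (balance point)
- cover (a joint): hinge of the flat stainless cover (190 x 198 mm, 4 mm thick, 20 mm high front lip). 0 = shut (level), grows as the front rises; stop at 1.35 rad. Sprung: balance point at 0.80 rad (46 degrees); below it the cover falls shut, above it the spring swings it open. Starts shut; takes about 1.5 N at the handle to lift, under 1 N near balance; moves freely
- cover_hinge (a point): middle of the hinge axis, which runs along fixture y: 90 mm behind the fixture's centre, 89 mm above the bench
- handle: black grip sleeve of the bow handle on the cover's front lip: 16 mm thick, 94 mm long along fixture y, origin at its middle; it turns freely on a steel bow of 12 mm bar, whose two legs (110 mm apart) hold it 50 mm forward of the lip; 42 mm free gap between sleeve and lip
- handle_grip (a point): middle of the grip sleeve, to be gripped from above, a finger before and a finger behind it. Cover shut: 239 mm in front of the hinge axis (fixture -x), 10 mm above it (99 mm above the bench); swings in an arc about the hinge; the sleeve turns on its bow (+-1.6 rad), so the fingers need not turn with the cover. Axes turn with the cover
- vent_cap (a joint): slide of the red vent cap: 0 = pushed home, 0.014 m = pulled straight up to the open stop (a hard stop; the cap stays on its slide). Snug on its O-ring: about 4.5 N to pull, and it stays where it is left
- vent_cap_top (a point): centre of the top of the red cap: 26 mm diameter, 30 mm tall, its top 76 mm above the bench when home; on a fixed aluminium block 50 x 50 mm, 40 mm high, to the left or right of the chamber (either side; the blue one is on the other)
- supply_cap (a joint): slide of the blue supply cap, same make as the red one; 0 = home, to be left home
- supply_cap_top (a point): centre of the top of the blue cap, same size and block as the red one
- screwdriver: red-handled screwdriver lying loose on the bench across the robot's front, nearly under the cover's handle, about 200 mm long, under 35 mm high; leave alone
- flange: loose aluminium ring, 60 mm outside, 14 mm high; origin centre of its underside; leave alone
- grease_jar: white jar, 56 mm diameter, 70 mm high; origin centre of its underside; leave alone
- fitting_tray: blue open tray 120 x 100 mm, 50 mm high, with black fittings in it; origin centre of its underside; leave alone

How it is judged:
On the way, in this order (a step that is already met when the one before it is completed fails the run):
1. the red cap is pulled up to its open stop while the cover is still shut (value of joint vent_cap above 0.011 m and value of joint cover below 0.06 rad), for 0.2 s.
2. the cover is raised past its balance point, held by the handle (value of joint cover above 0.83 rad and contact force between the fingers and handle above 0.05 N), for 0.2 s.
At the end, for the whole second after the job is handed in: the fingers still hold the handle, the cover is steady (under 0.06 rad/s) between 0.58 and 0.78 rad, that is just below its balance point at 0.80; the red cap is up (over 11 mm), the blue cap home (under 3 mm) (value of joint cover between 0.58 and 0.78 rad and velocity of joint cover between -0.06 and 0.06 rad/s and contact force between the fingers and handle above 0.05 N and value of joint vent_cap above 0.011 m and value of joint supply_cap below 0.003 m); the arm keeps its last pose, push and grip.
It fails at once if the cover swings fully open (over 1.28 rad) (value of joint cover above 1.28 rad).
It fails at once if the blue cap is pulled (value of joint supply_cap above 0.006 m).
It fails at once if a loose thing on the bench is shifted by more than 30 mm (distance of any of screwdriver, flange, grease_jar, fitting_tray from where it was at the start of the episode above 0.03 m).
It also fails if it takes over 54 s, if anything falls off the work surface, if the arm or the gripper's body presses on something with over 40 N, if the wrist force passes 120 N, or if a joint passes its speed limit or range.

## Working session

There is one attempt and no reset: what is moved stays moved. The work goes in short steps, Python scripts to look and compute and a shell command to move; the robot and the scene stay as the last step left them, time stands still between calls to the robot, and variables do not carry over. Pictures are saved under pics/ and viewed, about 8 in all and at most 12, crops included, and the job is handed in when it is done.

```bash
mkdir -p pics; ls
python3 - <<'E'
from bench import robot, eyes
import cv2,numpy as np
o=robot.get_obs();print({k:np.round(v,3).tolist() for k,v in o.items()})
for n in("scene","top"):
    p,d=eyes.snapshot(n);cv2.imwrite(f"pics/{n}0.png",p[:,:,::-1]);np.savez(f"{n}0.npz",p=p,d=d)
    c=eyes.camera_params(n);print(n,np.round(np.linalg.inv(c['world_to_cam']),3).tolist(),c['mtx'].tolist() if hasattr(c['mtx'],'tolist') else c['mtx'],c['k1'])
E
```

```text
pics
{'time': 0.0, 'joint_positions': [1.24, 0.088, 1.372, -0.0, 1.684, -0.103], 'qvel': [-0.001, -0.001, 0.002, 0.001, -0.001, -0.002], 'joint_torque': [0.001, -34.018, -30.243, 0.072, 0.033, -0.0], 'tool_pos': [0.124, 0.535, 0.18], 'ee_rot': [-3.141, 0.002, 1.343], 'wrist_force': [-0.259, 0.472, 0.629], 'wrist_torque': [-0.033, -0.002, -0.021], 'width': 0.094}
scene [[-0.141, -0.605, 0.784, 1.486], [0.99, -0.077, 0.119, 0.136], [-0.011, 0.793, 0.61, 0.791], [0.0, 0.0, 0.0, 1.0]] [[529.6333613618284, 0.0, 288.6387535964979], [0.0, 529.6333613618284, 204.17071194717832], [0.0, 0.0, 1.0]] 0.02613645246925648
top [[-0.022, 0.994, -0.11, 0.474], [-1.0, -0.023, -0.012, -0.006], [-0.014, 0.11, 0.994, 0.886], [0.0, 0.0, 0.0, 1.0]] [[387.3041382086416, 0.0, 283.30339165868133], [0.0, 387.3041382086416, 207.2172664982957], [0.0, 0.0, 1.0]] 0.03681197304142262
```

View pics/top0.png

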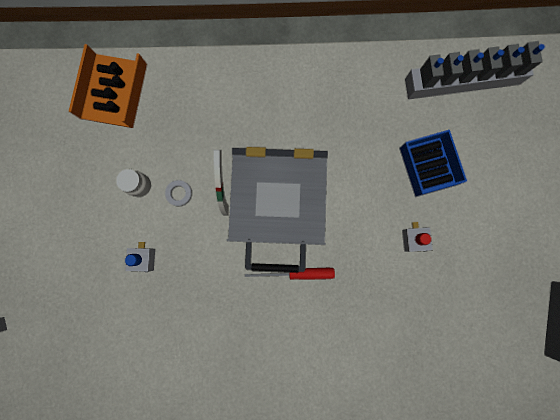

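View pics/scene0.png

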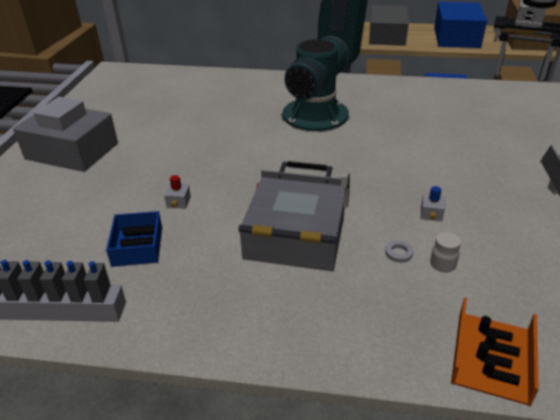

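The top view shows the red cap at (424,239) on the right (−y), the blue cap at (133,260), the handle sleeve at about (275,268) and the screwdriver at about (290–335,273). The cover lies at x 230–327, y 150–243, with the hinge at the top. The scene view agrees.

```bash
cat > h.py <<'E'
import cv2,numpy as np
from bench import robot,eyes
from scipy.spatial.transform import Rotation as R
def ray(n,uv,c=None):
    c=c or eyes.camera_params(n);M=np.linalg.inv(np.array(c['world_to_cam']))
    q=cv2.undistortPoints(np.array([[uv]],float),np.array(c['mtx']),np.array([c['k1'],0,0,0.]))[0,0]
    return M[:3,3],M[:3,:3]@np.array([q[0],-q[1],-1.])
def plane(n,uv,z,c=None):
    o,d=ray(n,uv,c);return o+d*(z-o[2])/d[2]
def blob(p,lo,hi,roi=None):
    """centroid,area,minAreaRect of the largest HSV blob; roi=x0,y0,x1,y1"""
    m=cv2.inRange(cv2.cvtColor(p,cv2.COLOR_RGB2HSV),lo,hi)
    if roi:
        k=np.zeros_like(m);k[roi[1]:roi[3],roi[0]:roi[2]]=1;m=m*k
    n,l,s,c=cv2.connectedComponentsWithStats(m)
    i=1+np.argmax(s[1:,4]);pts=cv2.findContours((l==i).astype(np.uint8),0,1)[0][0]
    return c[i],s[i],cv2.minAreaRect(pts)
def totool(target):
    """tool-axis shift in mm from the measured TCP to a world point"""
    o=robot.get_obs();r=R.from_euler('xyz',o['ee_rot'])
    return r.inv().apply(np.array(target)-o['tool_pos'])*1000
E
python3 - <<'E'
from h import *
T=np.load('top0.npz')['p'];S=np.load('scene0.npz')['p']
for n,p,roi in(('top',T,(400,225,445,260)),('scene',S,(165,170,188,192))):
    c,s,r=blob(p,(0,150,60),(8,255,255),roi);print(n,'red',c,s)
    if n=='top':print(plane(n,c,.072))
c,s,r=blob(T,(100,120,40),(125,255,255),(115,240,160,275));print('blue',c,s,plane('top',c,.072))
c,s,r=blob(T,(0,0,0),(180,255,40),(251,255,300,280));b=cv2.boxPoints(r);print('sleeve',c,s,r,plane('top',c,.105))
c,s,r=blob(T,(0,150,60),(8,255,255),(280,255,350,290));print('driver',c,s,r,plane('top',c,.02))
# cover corners (top z=.093)
for uv in((233,149),(327,152),(324.5,244),(228,241)):print(uv,plane('top',uv,.091))
print(T[268,270:280],totool([0,0,0]))
E
```

```text
top red [424.95145631 238.52427184] [420 233  11  12 103]
[ 0.49225693 -0.28916488  0.072     ]
scene red [174.51724138 181.79310345] [171 176   8  14  87]
blue [132.45945946 260.09459459] [125 255  17  11 148] [0.46096917 0.31972557 0.072     ]
sleeve [274.51641791 267.4238806 ] [251 263  48   9 335] ((274.5251159667969, 267.3471374511719), (47.19587326049805, 7.033261775970459), 2.2025983333587646) [0.44043639 0.0230319  0.105     ]
driver [313.72289157 273.5686747 ] [290 268  45  11 415] ((312.0, 273.0), (10.0, 44.0), 90.0) [ 0.42158987 -0.05991844  0.02      ]
(233, 149) [0.68781574 0.10608227 0.091     ]
(327, 152) [ 0.67641594 -0.09087435  0.091     ]
(324.5, 244) [ 0.48491066 -0.07931015  0.091     ]
(228, 241) [0.49536185 0.11780979 0.091     ]
[[32 31 32]
 [26 24 26]
 [28 27 28]
 [26 26 27]
 [29 29 29]
 [25 27 25]
 [25 26 26]
 [29 28 30]
 [22 21 23]
 [27 25 25]] [-5.49125699e+02  7.40876527e-02  1.81302516e+02]
```

```bash
python3 -m jog '[[[0,0,8],[-40,30,0],-1],[[0,0,16],[-80,60,0],-1],[[0,0,24],[-120,90,0],-1],[[0,0,32],[-160,120,0],-1],[[0,0,40],[-200,150,0],-1]]'
python3 - <<'E'
from h import *
print(totool([.492,-.29,.18]),robot.get_obs()['ee_rot'])
E
```

```text
time: 0.6
tool_pos: [0.2252, 0.3052, 0.1807]
ee_rot: [3.141, 0.0, 0.64]
wrist_force: [1.0, 1.0, -0.1]
width: 0.0945
[-141.5835813   636.6630806     1.03091693] [3.14122204e+00 3.63024512e-04 6.40226200e-01]
```

```bash
python3 -m jog '[[[0,0,8],[-10,48,0],-1],[[0,0,16],[-20,96,0],-1],[[0,0,24],[-30,144,0],-1],[[0,0,32],[-40,192,0],-1],[[0,0,40],[-50,240,0],-1]]'
python3 - <<'E'
from h import *
print(totool([.492,-.29,.18]),robot.get_obs()['ee_rot'])
E
```

```text
time: 1.1
tool_pos: [0.3296, 0.0834, 0.1812]
ee_rot: [-3.141, -0.001, -0.059]
wrist_force: [0.5, -0.7, 0.7]
width: 0.0941
[184.08296871 363.18351529   1.14626906] [-3.14117067e+00 -7.95058293e-04 -5.88669806e-02]
```

```bash
python3 -m jog '[[[0,0,0],[22,44,0],-1],[[0,0,0],[44,88,0],-1],[[0,0,0],[66,132,0],-1],[[0,0,0],[88,176,0],-1],[[0,0,0],[110,220,0],-1]]'; python3 -m jog '[[[0,0,0],[22,43,0],-1],[[0,0,0],[44,86,0],-1],[[0,0,0],[60,129,0],-1],[[0,0,0],[60,140,0],-1],[[0,0,0],[60,140,0],-1]]'
python3 - <<'E'
from h import *
print(totool([.492,-.29,.18]),robot.get_obs()['ee_rot'])
c=eyes.camera_params('wrist');p,d=eyes.snapshot('wrist');cv2.imwrite('pics/w1.png',p[:,:,::-1])
uv,s,r=blob(p,(0,150,60),(8,255,255));print(uv,s,r);print(plane('wrist',uv,.076,c))
E
```

```text
time: 1.6
tool_pos: [0.4277, -0.1424, 0.1808]
ee_rot: [-3.141, 0.0, -0.054]
wrist_force: [1.3, 1.3, 0.9]
width: 0.0941
time: 2.1
tool_pos: [0.4794, -0.2844, 0.1798]
ee_rot: [-3.14, 0.002, -0.056]
wrist_force: [-0.8, -0.2, -0.5]
width: 0.0942
[12.91078052  4.91298642 -0.21368094] [-3.13985074e+00  2.41759754e-03 -5.58517809e-02]
[214.66176471  19.54656863] [203   0  23  43 816] ((214.1581573486328, 20.74472999572754), (42.20989227294922, 21.054975509643555), 88.09085083007812)
[ 0.43331039 -0.10333671  0.076     ]
```

View pics/w1.png

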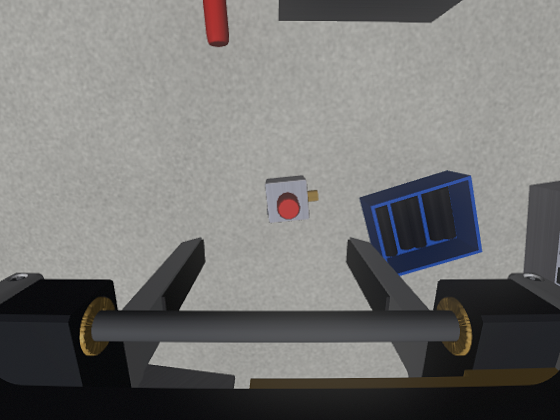

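The wrist view shows the red cap top at (288,206) on its block, the tray to the right (nearest corner about (362,200)), and the screwdriver handle end at (217,43).

Run:
```python
from h import *
p=cv2.imread('pics/w1.png')[:,:,::-1].copy()
uv,s,r=blob(p,(0,150,60),(8,255,255),(265,170,320,240));print(uv,s)
_,_,_=0,0,0
cx=s[0]+s[2]/2
for q,z in(((288,203),.076),((cx,uv[1]),.072),((362,200),.05),((395,273),.05)):
    w=plane('wrist',q,z);print(q,w)
w=plane('wrist',(cx,uv[1]),.073);print(totool([w[0],w[1],.048]))
```

```text
[288.26       208.54666667] [278 199  21  19 300]
(288, 203) [ 0.49399472 -0.28197873  0.076     ]
(np.float64(288.5), np.float64(208.54666666666665)) [ 0.49439574 -0.28920922  0.072     ]
(362, 200) [ 0.58148596 -0.28918165  0.05      ]
(395, 273) [ 0.62526501 -0.38559026  0.05      ]
[ 15.35388363   5.44043604 132.41147292]
```

```bash
python3 -m jog '[[[0,0,0],[15,5,30],0],[[0,0,0],[15,5,75],0],[[0,0,0],[15,5,110],0],[[0,0,0],[15,5,130],0],[[0,0,0],[15,5,130],0]]'; python3 -m jog '[[[0,0,0],[0,0,0],1],[[0,0,0],[0,0,0],1],[[0,0,0],[0,0,0],1],[[0,0,0],[0,0,0],1],[[0,0,0],[0,0,0],1]]'
```

```text
time: 2.65
tool_pos: [0.4922, -0.2851, 0.0477]
ee_rot: [-3.137, 0.006, -0.051]
wrist_force: [0.6, 0.5, 0.4]
width: 0.0574
time: 3.15
tool_pos: [0.4952, -0.2894, 0.0521]
ee_rot: [3.141, -0.001, -0.053]
wrist_force: [-0.0, -0.8, 0.3]
width: 0.0173
```

Run:
```python
from h import *
o=robot.get_obs();print(o['width'],o['tool_pos'],o['wrist_force'])
p,d=eyes.snapshot('wrist');q,d=eyes.snapshot('scene');print(robot.get_obs()['width'])
t=cv2.resize(q[150:230,130:230],(560,448),interpolation=2)
cv2.imwrite('pics/w2.png',np.vstack([p[150:400],t[60:400]])[:,:,::-1])
```

```text
0.017315126663574622 [ 0.49517701 -0.28938173  0.05212939] [-0.04402674 -0.78889286  0.26563207]
0.009712280272626522
```

View pics/w2.png

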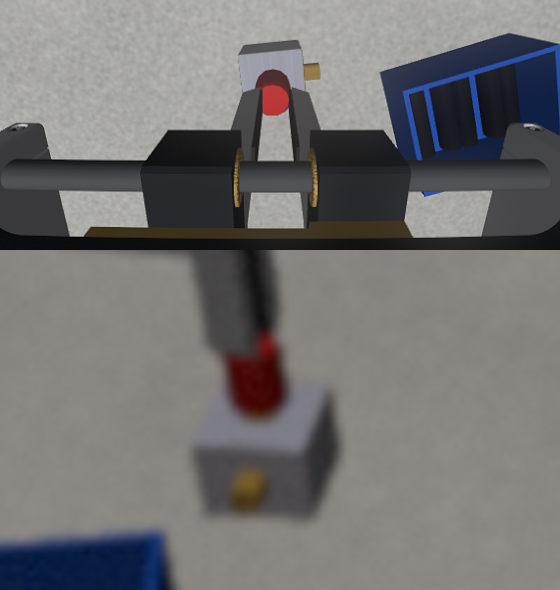

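The wrist crop shows the red top at about (273,97), partly hidden between the fingers. In the scene crop the cap is not covered by the near finger, so the grasp missed. I'll use depth to find out why.

Run:
```python
from h import *
def pts(n,p,d,roi,c):
    m=cv2.inRange(cv2.cvtColor(p,cv2.COLOR_RGB2HSV),(0,140,40),(10,255,255))
    out=[]
    for v in range(roi[1],roi[3]):
        for u in range(roi[0],roi[2]):
            if m[v,u] and d[v,u]>0:
                o,r=ray(n,(u,v),c);out.append(o+r*d[v,u])
    a=np.array(out);print(n,len(a),'min',a.min(0).round(4),'max',a.max(0).round(4));t=a[a[:,2]>a[:,2].max()-.006];print(' top mean',t.mean(0).round(4),len(t),t.min(0).round(4),t.max(0).round(4))
T=np.load('top0.npz');S=np.load('scene0.npz')
pts('top',T['p'],T['d'],(400,225,445,260),eyes.camera_params('top'))
pts('scene',S['p'],S['d'],(165,170,188,192),eyes.camera_params('scene'))
c=eyes.camera_params('wrist');p,d=eyes.snapshot('wrist')
pts('wrist',p,d,(230,200,320,290),c)
c=eyes.camera_params('scene');p,d=eyes.snapshot('scene')
pts('scene',p,d,(165,170,188,200),c)
print(robot.get_obs()['width'],robot.get_obs()['tool_pos'])
```

```text
top 119 min [ 0.4809 -0.2987  0.0593] max [ 0.5037 -0.2752  0.0782]
 top mean [ 0.4921 -0.287   0.0752] 110 [ 0.4809 -0.2987  0.0727] [ 0.5037 -0.2757  0.0782]
scene 101 min [ 0.4838 -0.2992  0.0469] max [ 0.5103 -0.2767  0.0776]
 top mean [ 0.4989 -0.2894  0.0741] 38 [ 0.4902 -0.2992  0.0718] [ 0.509  -0.2797  0.0776]
wrist 457 min [ 0.4874 -0.3001  0.0722] max [ 0.5006 -0.2786  0.0858]
 top mean [ 0.4912 -0.288   0.0835] 23 [ 0.4908 -0.2947  0.08  ] [ 0.4915 -0.282   0.0858]
scene 74 min [ 0.4927 -0.2963  0.0466] max [ 0.5118 -0.278   0.0777]
 top mean [ 0.5028 -0.2869  0.0738] 18 [ 0.4927 -0.2939  0.0718] [ 0.5075 -0.2792  0.0777]
0.002116280159728675 [ 0.49522039 -0.2895062   0.05208824]
```

Run:
```python
from h import *
c=eyes.camera_params('scene');p,d=eyes.snapshot('scene')
for v in range(160,192,3):
    print(v,[ (lambda w:f"{w[0]:.3f},{w[1]:.3f},{w[2]:.3f}")((lambda o,r:o+r*d[v,u])(*ray('scene',(u,v),c))) for u in(168,171,174,177,180)])
print(robot.get_obs()['width'],robot.get_obs()['wrist_force'])
```

```text
160 ['0.577,-0.262,0.178', '0.507,-0.285,0.131', '0.493,-0.284,0.122', '0.309,-0.353,-0.001', '0.305,-0.346,-0.003']
163 ['0.512,-0.291,0.126', '0.511,-0.285,0.126', '0.500,-0.282,0.118', '0.486,-0.280,0.110', '0.320,-0.341,-0.003']
166 ['0.511,-0.293,0.117', '0.512,-0.285,0.118', '0.502,-0.282,0.112', '0.487,-0.281,0.102', '0.337,-0.336,-0.001']
169 ['0.514,-0.293,0.110', '0.509,-0.288,0.107', '0.509,-0.281,0.108', '0.491,-0.281,0.096', '0.352,-0.331,-0.000']
172 ['0.508,-0.297,0.098', '0.509,-0.289,0.099', '0.511,-0.281,0.101', '0.496,-0.280,0.091', '0.362,-0.328,-0.003']
175 ['0.509,-0.298,0.090', '0.509,-0.291,0.090', '0.508,-0.284,0.090', '0.495,-0.282,0.082', '0.374,-0.325,-0.004']
178 ['0.396,-0.350,-0.002', '0.505,-0.294,0.079', '0.512,-0.284,0.084', '0.502,-0.280,0.078', '0.394,-0.318,-0.000']
181 ['0.410,-0.345,-0.001', '0.500,-0.297,0.066', '0.507,-0.287,0.072', '0.503,-0.281,0.070', '0.492,-0.278,0.062']
184 ['0.423,-0.341,-0.001', '0.508,-0.295,0.063', '0.508,-0.288,0.064', '0.506,-0.281,0.063', '0.499,-0.276,0.059']
187 ['0.490,-0.312,0.040', '0.502,-0.299,0.050', '0.509,-0.288,0.056', '0.501,-0.284,0.051', '0.497,-0.279,0.048']
190 ['0.498,-0.310,0.037', '0.498,-0.302,0.038', '0.508,-0.291,0.046', '0.505,-0.284,0.045', '0.495,-0.281,0.038']
0.0008079319477850224 [-0.11240981 -0.04487777  3.91687274]
```

Closed, the fingertips appear at z≈0.08, just above the cap, while the reported TCP z is 0.052. I'll open them and measure where the tips really are.

```bash
python3 -m jog '[[[0,0,0],[0,0,-5],0],[[0,0,0],[0,0,-5],0],[[0,0,0],[0,0,-5],0],[[0,0,0],[0,0,-5],0],[[0,0,0],[0,0,-5],0]]'
python3 - <<'E'
from h import *
o=robot.get_obs();print(o['tool_pos'],o['width'],o['joint_positions'])
c=eyes.camera_params('scene');p,d=eyes.snapshot('scene');cs=p[130:205,130:230]
out=[]
for v in range(130,200):
    for u in range(150,195):
        o_,r=ray('scene',(u,v),c);w=o_+r*d[v,u]
        sat=int(p[v,u].max())-int(p[v,u].min())
        if d[v,u]>0 and .44<w[0]<.56 and -.31<w[1]<-.26 and w[2]>.042 and sat<35: out.append(w)
a=np.array(out);f=a[a[:,0]>.51];b=a[a[:,0]<.48]
for n,k in(('front',f),('back',b)):print(n,len(k),k.min(0).round(3),np.sort(k[:,2])[:8].round(3),np.median(k,0).round(3))
c=eyes.camera_params('wrist');q,e=eyes.snapshot('wrist')
for v in range(250,345,12):print(v,[f"{w[0]:.3f},{w[1]:.3f},{w[2]:.3f}" for u in range(200,360,16) for w in [(lambda o,r:o+r*e[v,u])(*ray('wrist',(u,v),c))] if w[2]>.03])
M=np.linalg.inv(np.array(c['world_to_cam']));print(M[:3,3])
cv2.imwrite('pics/w3.png',np.vstack([q[150:400],cv2.resize(cs,(560,420),interpolation=2)[:340]])[:,:,::-1])
E
```

```text
time: 3.9
tool_pos: [0.4946, -0.2889, 0.0559]
ee_rot: [-3.141, 0.0, -0.053]
wrist_force: [-0.2, 0.5, 0.2]
width: 0.0374
[ 0.49463451 -0.28890124  0.05586172] 0.03742735953327288 [-6.27685138e-01  1.94958188e-01  1.50119128e+00  1.39336671e-04
  1.44612475e+00 -5.74452626e-01]
front 442 [ 0.511 -0.31   0.077] [0.077 0.079 0.08  0.083 0.085 0.085 0.085 0.086] [ 0.527 -0.284  0.191]
back 232 [ 0.464 -0.309  0.077] [0.077 0.079 0.08  0.08  0.081 0.081 0.081 0.081] [ 0.477 -0.284  0.118]
250 ['0.471,-0.279,0.100', '0.472,-0.305,0.038', '0.488,-0.291,0.074', '0.499,-0.291,0.074', '0.511,-0.307,0.038', '0.518,-0.283,0.096', '0.526,-0.282,0.101']
262 ['0.465,-0.279,0.117', '0.473,-0.279,0.118', '0.472,-0.315,0.039', '0.498,-0.300,0.075', '0.516,-0.286,0.106', '0.524,-0.282,0.116']
274 ['0.467,-0.279,0.131', '0.474,-0.281,0.127', '0.516,-0.293,0.108', '0.521,-0.282,0.131']
286 ['0.475,-0.258,0.180', '0.470,-0.279,0.142', '0.475,-0.283,0.134', '0.519,-0.281,0.142', '0.526,-0.282,0.142']
298 ['0.475,-0.261,0.182', '0.472,-0.279,0.152', '0.475,-0.290,0.135', '0.518,-0.283,0.149', '0.524,-0.282,0.152']
310 ['0.475,-0.262,0.185', '0.473,-0.279,0.161', '0.474,-0.295,0.136', '0.518,-0.287,0.151', '0.522,-0.281,0.161']
322 ['0.478,-0.261,0.194', '0.482,-0.262,0.193', '0.486,-0.262,0.193', '0.490,-0.262,0.193', '0.494,-0.262,0.192', '0.498,-0.262,0.193', '0.502,-0.263,0.191', '0.506,-0.263,0.193', '0.510,-0.263,0.193', '0.515,-0.264,0.192']
334 ['0.477,-0.264,0.193', '0.481,-0.264,0.194', '0.486,-0.264,0.194', '0.490,-0.264,0.194', '0.494,-0.264,0.194', '0.498,-0.265,0.194', '0.502,-0.265,0.194', '0.506,-0.265,0.195', '0.510,-0.266,0.193', '0.515,-0.266,0.194']
[ 0.49940489 -0.21529286  0.25797124]
```

View pics/w3.png

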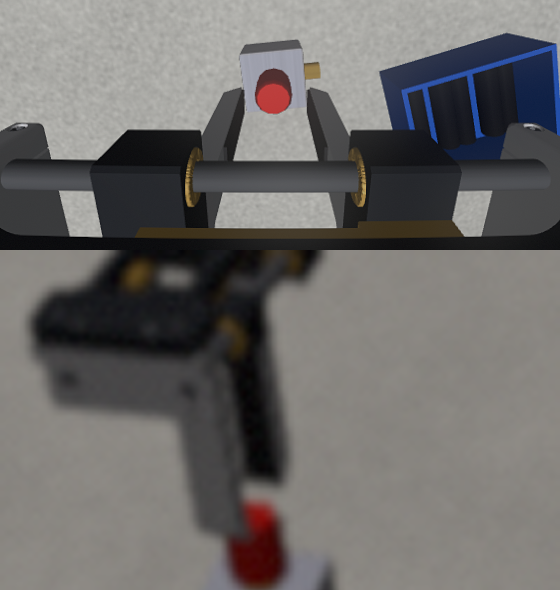

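The fingers straddle the cap correctly in x and y (cap top at (273,97), tips on each side). Their tips are really at z≈0.080, 25 mm above the reported TCP; the 3.9 N contact force when shut on the cap top agrees with this. I'll lower 31 mm and grip.

```bash
python3 -m jog '[[[0,0,0],[-1,0,10],0],[[0,0,0],[-1,0,20],0],[[0,0,0],[-1,0,31],0],[[0,0,0],[-1,0,31],0],[[0,0,0],[-1,0,31],1]]'; python3 -m jog '[[[0,0,0],[0,0,0],1],[[0,0,0],[0,0,0],1],[[0,0,0],[0,0,0],1],[[0,0,0],[0,0,0],1],[[0,0,0],[0,0,0],1]]'
```

```text
time: 4.5
tool_pos: [0.4933, -0.2887, 0.0243]
ee_rot: [-3.141, 0.001, -0.053]
wrist_force: [-0.2, 1.4, 0.3]
width: 0.0419
time: 5.0
tool_pos: [0.4931, -0.2892, 0.0258]
ee_rot: [3.141, 0.001, -0.053]
wrist_force: [-4.8, 1.2, 4.0]
width: 0.0253
```

```bash
python3 -m jog '[[[0,0,0],[0,0,-4],1],[[0,0,0],[0,0,-8],1],[[0,0,0],[0,0,-11],1],[[0,0,0],[0,0,-14],1],[[0,0,0],[0,0,-15],1]]'; python3 -m jog '[[[0,0,0],[0,0,-1],1],[[0,0,0],[0,0,-1],1],[[0,0,0],[0,0,-1],1],[[0,0,0],[0,0,-1],1]]'
```

```text
time: 5.5
tool_pos: [0.4931, -0.2892, 0.0399]
ee_rot: [-3.142, 0.002, -0.053]
wrist_force: [-3.4, -3.0, -8.0]
width: 0.0255
time: 5.9
tool_pos: [0.4931, -0.2891, 0.0399]
ee_rot: [-3.141, 0.002, -0.053]
wrist_force: [-2.6, -4.6, -10.2]
width: 0.0252
```

```bash
python3 -m jog '[[[0,0,0],[0,0,1],0],[[0,0,0],[0,0,1],0],[[0,0,0],[0,0,1],0],[[0,0,0],[0,0,1],0]]'; python3 -m jog '[[[0,0,0],[0,0,-30],0],[[0,0,0],[0,0,-70],0],[[0,0,0],[0,0,-110],0],[[0,0,0],[0,0,-125],0],[[0,0,0],[0,0,-125],0]]';  python3 - <<'E'
from h import *
p,d=eyes.snapshot('top');c=eyes.camera_params('top')
def red(n,p,d,c,roi):
    m=cv2.inRange(cv2.cvtColor(p,cv2.COLOR_RGB2HSV),(0,140,40),(10,255,255));L=[]
    for v in range(roi[1],roi[3]):
        for u in range(roi[0],roi[2]):
            if m[v,u] and d[v,u]>0:
                o,r=ray(n,(u,v),c);L.append(o+r*d[v,u])
    a=np.array(L) if L else np.zeros((1,3));print(n,len(L),np.median(a,0).round(4),a.max(0).round(4))
red('top',p,d,c,(400,220,445,260))
c=eyes.camera_params('wrist');p,d=eyes.snapshot('wrist');red('wrist',p,d,c,(240,150,340,300))
print(robot.get_obs()['tool_pos'],robot.get_obs()['width'])
# handle
S=np.load('top0.npz');d=S['d'];c=eyes.camera_params('top')
W=np.array([(lambda o,r:o+r*d[v,u])(*ray('top',(u,v),c)) for v in range(255,280) for u in range(250,301) if S['p'][v,u].max()<45])
W=W[W[:,2]>.06];print('handle',len(W),W.mean(0),W.min(0),W.max(0))
psi=-.06;h=np.array([.682,.0076])  # hinge edge middle
a=np.polyfit(W[:,1],W[:,0],1);print('sleeve slope',a)
E
```

```text
time: 6.3
tool_pos: [0.4951, -0.289, 0.0417]
ee_rot: [3.141, -0.003, -0.053]
wrist_force: [0.3, 0.1, -0.4]
width: 0.0471
time: 6.8
tool_pos: [0.4955, -0.2899, 0.1687]
ee_rot: [3.138, -0.006, -0.053]
wrist_force: [0.4, 0.0, 0.1]
width: 0.0473
top 129 [ 0.4911 -0.2855  0.089 ] [ 0.5032 -0.2745  0.0928]
wrist 383 [ 0.4936 -0.2897  0.0886] [ 0.5049 -0.279   0.0904]
[ 0.49337299 -0.28854553  0.16366857] 0.04747100343583752
handle 351 [0.44086619 0.02147102 0.10474103] [ 0.43039783 -0.02848709  0.09684763] [0.46385586 0.07244754 0.11013809]
sleeve slope [0.02492787 0.44033097]
```

Cap verified: its top rose from z 0.075 to 0.089, so it is at the open stop. Now to the handle.

```bash
python3 -m jog '[[[0,0,0],[-11,-48,0],0],[[0,0,0],[-22,-96,0],0],[[0,0,0],[-33,-144,0],0],[[0,0,0],[-44,-192,0],0],[[0,0,0],[-55,-240,0],0]]'; python3 -m jog '[[[0,0,0],[-10,-40,0],0],[[0,0,0],[-15,-68,0],0],[[0,0,0],[-15,-68,0],0],[[0,0,0],[-15,-68,0],0]]'
python3 - <<'E'
from h import *
c=eyes.camera_params('wrist');print(robot.get_obs()['tool_pos'],robot.get_obs()['ee_rot']);p,d=eyes.snapshot('wrist');cv2.imwrite('pics/w4.png',p[:,:,::-1]);np.savez('w4.npz',p=p,d=d,w=c['world_to_cam'])
W=[]
for v in range(60,300,2):
    for u in range(150,420,2):
        if p[v,u].max()<60 and d[v,u]>0:
            o,r=ray('wrist',(u,v),c);w=o+r*d[v,u]
            if .09<w[2]<.112 and .40<w[0]<.46: W.append(w)
W=np.array(W);print(len(W),W.mean(0),W.min(0),W.max(0))
for y in np.arange(-.03,.09,.01):
    k=W[abs(W[:,1]-y)<.005]
    if len(k):print(round(y,3),len(k),k.min(0).round(4),k.max(0).round(4))
E
```

```text
time: 7.4
tool_pos: [0.4494, -0.0443, 0.1618]
ee_rot: [-3.14, 0.005, -0.054]
wrist_force: [0.0, 0.4, -0.1]
width: 0.0466
time: 7.8
tool_pos: [0.4391, 0.0224, 0.1629]
ee_rot: [3.141, 0.004, -0.052]
wrist_force: [-0.2, -0.5, -0.7]
width: 0.0468
[0.43914448 0.02237892 0.16294001] [ 3.1410736   0.00403536 -0.0518035 ]
358 [0.44144071 0.02036076 0.1037129 ] [ 0.43215777 -0.02858731  0.09668998] [0.45971285 0.06847504 0.10694187]
-0.03 8 [ 0.4458 -0.0286  0.0967] [ 0.4597 -0.0277  0.0981]
-0.02 34 [ 0.4322 -0.0248  0.1013] [ 0.4442 -0.0153  0.1069]
-0.01 38 [ 0.4326 -0.0146  0.101 ] [ 0.4466 -0.0052  0.1068]
0.0 40 [ 0.4332 -0.0047  0.1006] [0.4471 0.005  0.1067]
0.01 40 [0.4338 0.0054 0.1006] [0.4475 0.0148 0.1058]
0.02 40 [0.4344 0.0156 0.1014] [0.4479 0.0244 0.1064]
0.03 40 [0.4349 0.0252 0.1001] [0.4484 0.0347 0.1064]
0.04 38 [0.4355 0.0352 0.0998] [0.4488 0.045  0.1062]
0.05 30 [0.4361 0.0462 0.1002] [0.4492 0.0543 0.1052]
0.06 35 [0.4366 0.0553 0.1001] [0.4497 0.0649 0.1059]
0.07 15 [0.4372 0.065  0.1007] [0.4499 0.0685 0.1057]
```

View pics/w4.png

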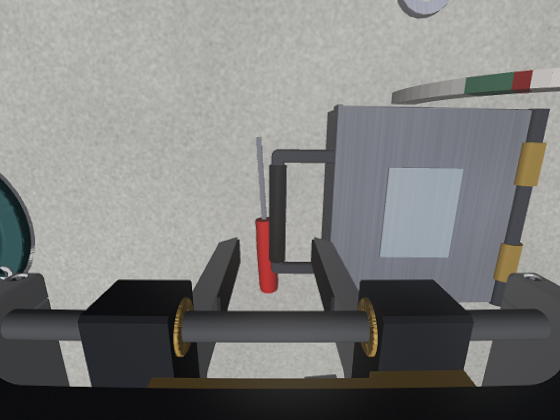

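The wrist view shows the sleeve as the black vertical bar at (278,163–262). The screwdriver is just in front of it at (265,140–290) and the lip edge is at x≈330. The yaw matches and the open rear finger fits the gap, so I'll descend.

```bash
python3 -m jog '[[[0,0,0],[2,1,30],0],[[0,0,0],[2,1,60],0],[[0,0,0],[2,1,90],0],[[0,0,0],[2,1,107],0],[[0,0,0],[2,1,107],0]]'; python3 -m jog '[[[0,0,0],[0,0,0],1],[[0,0,0],[0,0,0],1],[[0,0,0],[0,0,0],1],[[0,0,0],[0,0,0],1],[[0,0,0],[0,0,0],1]]'; python3 -m jog '[[[0,0,0],[0,0,0],1],[[0,0,0],[0,0,0],1]]'
```

```text
time: 8.35
tool_pos: [0.4394, 0.0199, 0.0543]
ee_rot: [3.141, 0.008, -0.056]
wrist_force: [-0.2, 0.2, 0.3]
width: 0.0473
time: 8.85
tool_pos: [0.4405, 0.0211, 0.0585]
ee_rot: [3.141, 0.004, -0.053]
wrist_force: [-5.5, -1.0, 3.2]
width: 0.0149
time: 9.05
tool_pos: [0.4405, 0.0211, 0.0585]
ee_rot: [3.141, 0.004, -0.053]
wrist_force: [-5.4, -0.4, 3.2]
width: 0.0153
```

```bash
python3 -m jog '[[[0,0,0],[1.6,0,-19],1],[[0,0,0],[4.7,0,-38],1],[[0,0,0],[9,0,-56.5],1],[[0,0,0],[15,0,-74.5],1],[[0,0,0],[22.7,0,-92],1]]'; python3 -m jog '[[[0,0,0],[0,0,0],1]]';  python3 - <<'E'
from h import *
c=eyes.camera_params('scene');p,d=eyes.snapshot('scene');cv2.imwrite('pics/s5.png',p[100:300,150:430,::-1])
print(robot.get_obs()['tool_pos'],robot.get_obs()['wrist_force'],robot.get_obs()['width'])
E
```

```text
time: 9.55
tool_pos: [0.4631, 0.0197, 0.1509]
ee_rot: [3.141, 0.004, -0.053]
wrist_force: [-4.2, -1.2, 0.1]
width: 0.0148
time: 9.65
tool_pos: [0.4645, 0.0196, 0.1534]
ee_rot: [3.141, 0.0, -0.053]
wrist_force: [-6.2, -0.1, 2.7]
width: 0.0152
[0.46377987 0.01965601 0.15206921] [-6.5191188  -0.8274787   0.91766621] 0.015157862405027983
```

View pics/s5.png

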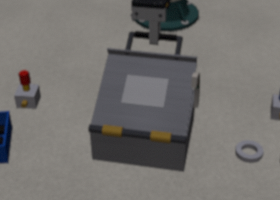

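The cover is rising with the handle held (θ≈0.4). Continuing to ~0.89 rad.

```bash
python3 -m jog '[[[0,0,0],[11.5,0,-21],1],[[0,0,0],[24.7,0,-41],1],[[0,0,0],[40,0,-59],1],[[0,0,0],[57,0,-76],1],[[0,0,0],[73.5,0,-89.5],1]]'; python3 -m jog '[[[0,0,0],[0,0,0],1],[[0,0,0],[0,0,0],1],[[0,0,0],[0,0,0],1],[[0,0,0],[0,0,0],1],[[0,0,0],[0,0,0],1]]';  cat > ang.py <<'E'
from h import *
c=eyes.camera_params('scene');p,d=eyes.snapshot('scene');np.savez('sl.npz',p=p,d=d)
psi=-.056;H=np.array([.6796,.0081,.089]);A=[]
for v in range(100,260,2):
    for u in range(240,350,2):
        if d[v,u]>0:
            o,r=ray('scene',(u,v),c);w=o+r*d[v,u]-H
            X=w[0]*np.cos(psi)+w[1]*np.sin(psi);Y=-w[0]*np.sin(psi)+w[1]*np.cos(psi)
            if -.18<X<-.02 and abs(Y)<.085 and w[2]>.012: A.append((X,w[2]))
A=np.array(A);f=cv2.fitLine(A.astype(np.float32),cv2.DIST_HUBER,0,.01,.01).ravel()
o=robot.get_obs();print('plane angle',len(A),np.arctan(-f[1]/f[0]))
t=o['tool_pos']-H+[0,0,.041];X=t[0]*np.cos(psi)+t[1]*np.sin(psi);print('tool angle',np.arctan2(t[2],-X)-.0418,np.hypot(t[2],X),o['time'],o['width'],o['wrist_force'].round(1))
cv2.imwrite(__import__('sys').argv[1],p[60:300,120:440,::-1])
E
python3 ang.py pics/s6.png
```

```text
time: 10.2
tool_pos: [0.539, 0.0151, 0.2424]
ee_rot: [3.14, -0.003, -0.054]
wrist_force: [-1.1, -1.8, 1.3]
width: 0.015
time: 10.7
tool_pos: [0.5381, 0.0152, 0.2417]
ee_rot: [3.14, -0.002, -0.054]
wrist_force: [-3.7, -2.1, 4.6]
width: 0.015
plane angle 1810 0.93662363
tool angle 0.8974256581683765 0.2400008444840686 10.75 0.015261854895660447 [-3.4 -2.9  5.6]
```

View pics/s6.png

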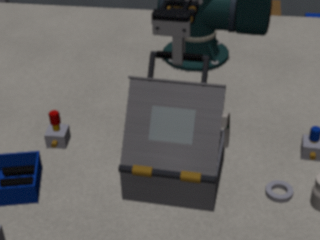

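The cover stands at about 0.90–0.93 rad, held, with the red cap still up at (55,118) on its block. Lowering to ~0.67.

```bash
python3 -m jog '[[[0,0,0],[-9,0,7],1],[[0,0,0],[-18,0,15],1],[[0,0,0],[-27,0,23.5],1],[[0,0,0],[-35,0,31.5],1],[[0,0,0],[-40,0,37.5],1]]'; python3 -m jog '[[[0,0,0],[0,0,0],1],[[0,0,0],[0,0,0],1],[[0,0,0],[0,0,0],1],[[0,0,0],[0,0,0],1],[[0,0,0],[0,0,0],1]]'; python3 ang.py pics/s7.png; python3 ang.py pics/s8.png
python3 - <<'E'
from h import *
S=np.load('sl.npz');print(robot.get_obs()['qvel'])
p,d=eyes.snapshot('top');c=eyes.camera_params('top')
for n,lo,hi,roi in(('red',(0,140,40),(10,255,255),(400,220,445,260)),('blue',(100,140,40),(125,255,255),(115,240,165,275)),('driver',(0,150,40),(8,255,255),(280,255,350,290))):
    m=cv2.inRange(cv2.cvtColor(p,cv2.COLOR_RGB2HSV),lo,hi);L=[]
    for v in range(roi[1],roi[3]):
        for u in range(roi[0],roi[2]):
            if m[v,u] and d[v,u]>0:
                o,r=ray('top',(u,v),c);L.append(o+r*d[v,u])
    print(n,len(L),np.median(L,0).round(4) if L else None)
E
```

```text
time: 11.25
tool_pos: [0.4965, 0.0177, 0.2028]
ee_rot: [3.14, 0.002, -0.054]
wrist_force: [-5.9, -0.9, 4.6]
width: 0.0153
time: 11.75
tool_pos: [0.4968, 0.0177, 0.2032]
ee_rot: [3.14, 0.002, -0.054]
wrist_force: [-6.0, -2.9, 4.8]
width: 0.015
plane angle 1804 0.7001143
tool angle 0.6615245138268442 0.2399937871916273 11.8 0.014786663667866734 [-5.9 -0.8  4.3]
plane angle 1803 0.69968754
tool angle 0.661519349585729 0.24000857240473836 11.85 0.0151946379249318 [-6.5 -1.6  4.4]
[-0.00055443  0.00072609  0.00130927  0.00033712 -0.00105357  0.00011176]
red 141 [ 0.4917 -0.2848  0.0889]
blue 152 [0.4613 0.3182 0.0746]
driver 104 [ 0.4187 -0.0273  0.0233]
```

View pics/s8.png

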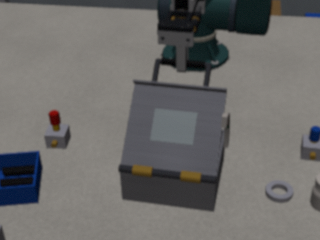

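The cover is steady between 0.66 and 0.70 rad, the red cap is up and the blue cap is home. The screwdriver's x is unchanged; the arm hides part of it from above. Handing in.

```bash
python3 -c "
from bench import close_job
print(close_job())"
```

```text
the job is handed in; nothing more can be done
None
```

I pulled the red cap up to its open stop, then raised the cover by its handle past balance and held it there for 0.5 s. I then lowered it to just below the balance point and handed the job in at about 12 s, still gripping the handle. No verdict was reported.

**Last checks:**
- **Cover:** it was raised to about 0.90 rad by tool geometry, 0.94 by depth plane. It finished at 0.66 by tool geometry, 0.70 by depth plane. The two methods differ by about 0.04 rad, but both final readings are inside 0.58–0.78. Two readings 0.05 s apart agreed within 0.001 rad.
- **Grip:** the finger opening was 15 mm on the 16 mm sleeve, and wrist force was under 10 N.
- **Caps:** the red cap is up 14 mm (top from z 0.075 to 0.089). The blue cap's top reads z 0.075, about its 0.076 home height.

**What went wrong or disagreed:**
- **Missed first grasp:** the first try on the red cap closed just above it with about 4 N of contact. The real fingertips are about 25 mm higher than the reported TCP. I measured this with the depth camera, corrected for it, and the second grasp held.
- **Loose things:** the arm partly hid the screwdriver in the final top view, so I could only check the visible part, whose x agreed within 3 mm. I did not measure the flange, jar or tray again, but no move went near them.

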